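Load the blue vial rack into the autosampler carousel

ROBOT

A 6-joint arm with a two-finger parallel gripper is mounted at the origin on the work surface. World frame = base frame: x ahead of the robot, y to its left, z up, the work surface at z = 0. Lengths are in m, angles in rad, forces in N, time in s.
With the tool pointing down it reaches from about 0.3 to 0.875 m from the base axis. Payload 6.4 kg.
Tool frame: the origin (TCP) lies at the very end of the fingers, on their centre line; the grasp point (between the pads) lies ctrl.grasp_offset behind it (ctrl.grasp_offset is the distance from the TCP to the grasp point, in m); z points along the fingers, y is the direction in which the jaws open and shut (so a half turn about z gives the same grasp; the last joint's range is limited). The gripper opens to 88 mm and grips with 3 to 60 N. Pads are 18 mm wide; open, the fingers measure 123 mm over their backs; the gripper's body (75 mm by 187 mm) begins 45 mm behind the grasp point.
Start: joints at [-1.377, 0.181, 1.607, -0, 1.354, -0.206], TCP at [0.224, -0.53, 0.239] pointing down, gripper open.
Joint ranges: [-2.99, 2.99], [-0.89, 2.07], [0.3, 2.58], [-1.14, 4.28], [0, 2.63], [-3.12, 3.12]. Speed limits (rad/s): [2.57, 2.57, 3.01, 3.14, 3.14, 3.14].

INTERFACE

Orientations are given as a unit quaternion [x, y, z, w].
In Python, from station import monitor, eyes, ctrl, cut_out, tip_of gives the robot as it stands. The module is installed in compiled form; this text tells all that it offers.
- The arm moves only by the shell command python3 -m handwheel 'ROWS' [OPENING] [FORCE]. ROWS is text: rows parted by semicolons, each of 6 numbers parted by spaces: the shift along the world's x, y, z as a fraction of full scale, then the turn, a rotation vector about the world's x, y, z as a fraction of full scale. A call has 1 to 20 rows; each row is the pose to reach, as a shift and turn from the pose commanded when the call began, turning the shorter way round; what a row does not reach only later rows make up. Full scale, the value 1, is 30 cm for a shift and 2 pi rad for a turn. A row lasts 1/8 s, in which the tool goes at most 62.5 mm and 10.7 degrees, less where a joint would pass 70% of its speed; a pose out of reach is approached as far as the arm can. A call with a number of a shift or a turn outside -1 to 1 is refused whole. A call with a gripper value outside its range is refused whole. OPENING is the opening, from -1 (shut) to 1 (fully open), set as the call begins (- or left out, the last holds). The fingers move at their own pace and stop on an object; FORCE is the grip in N (left out, the last holds). Time passes only in rows, so rows that repeat a pose let the fingers close. It gives the time, the measured TCP pose, the force and the opening at its end, in the units of the state.
- monitor.get_state(): the state, without advancing time (a new reading comes with each control period).
- eyes.get_image(name): name is "scene" or "top"; returns the picture (420x560x3 uint8, red, green, blue); there is no depth.
- eyes.camera_model(name): a dict with "fx", "fy", "cx", "cy" (pixels), "k1" (the pictures are not rectified: a ray, as slopes to the right and down, at radius r is drawn at 1 + k1 r^2 times it, then the intrinsics apply), "T" (4x4, takes a point from camera to world coordinates). Camera axes: x right, y down, z forward; pixel columns grow to the right and rows downward; lengths in m; the calibration is good to about 2 mm. A picture is of the moment at which its call begins. camera_model takes no time and is no camera call.
- ctrl.job_done(): hands the job in, once; it reports no verdict.
Trained networks look in the newest picture that a camera, given by its name, has taken for a name from the list of things; names that differ only in an ending like _2 or _b are one class to them, and where a whole thing is asked for, a point or a joint stands for the part that bears it (a point fixed in the world has none). Each returns a list of dicts, best first, with "confidence" (0 to 1); they miss things now and then, are a little off and sometimes report something else, mostly with a low value. They report only what shows in the picture. A call takes as long as a camera call.
- cut_out(name, camera): "region" (420x560 bool, what is visible of it).
- tip_of(name, camera): "point" ([x, y, z] in m, in world coordinates, good to about 4 mm: a listed point, or the origin of a listed thing).
The state is a dict: "clock": time; "joint_positions": joint angles; "qd": joint speeds; "tau": joint torques, N m; "tcp_pos": TCP position; "tool_rot": TCP orientation; "wrist_force": force on the tool from outside, world axes, zero at the start; "ft_torque": the same for the moment, N m; "finger_gap": opening from 0.0 (shut) to 1.0 (fully open).
Only numpy, scipy, OpenCV 4.12 (cv2) and the standard library are available. Lean on these libraries where they do the work, as an engineer would, in place of code of your own. Each camera call takes 0.05 s, during which the arm holds its last target. There are 200 camera calls.

TASK

Load the blue vial rack into the autosampler: turn the carousel until its empty blue place has clicked in at the loading bay at the front, then tuck the tongue at the rack's toe under the hub lip and lower the heel so that the rack lies flat in its pocket, and let go. Do not tip the rack far over or force it, and leave the orange rack and the other loose things on the bench where they are.

Things in the scene. Friction and masses are not known exactly. Their poses are not given: they have to be found in the camera images.
- sampler: Benchtop autosampler, fixed: white housing 340 x 340 mm, 58 mm high, under a clear cover (top at 156 mm). Origin on the bench under the carousel's axis; front is -x, z up. At the front the cover is cut away, top and front wall, for the loading bay: 160 mm wide (y -80 to +80 mm), from the front edge back to 46 mm short of the axis.
- needle_arm (a point): Tip of the needle arm, fixed to the sampler 92 mm behind and 85 mm left of the axis; the arm (30 mm wide, 174 to 226 mm high) runs back from here over the cover to a white tower, 110 x 180 x 165 mm high, that stands behind the cover (171 to 281 mm behind the axis).
- carousel: Turntable under the cover; turns endlessly both ways about the sampler's vertical axis; origin and axes as the sampler's when blue is at the bay; -x points to the blue place. Six places 60 degrees apart, anticlockwise from above: blue (empty), red, orange (empty), green, white, yellow. Stays where left (friction 0.015 N m), but a ball detent (0.1 N m) draws it square at each place once let go within 5 degrees of it.
- knob_grip (a point): Centre of the grey bar grip of the carousel's hand knob, above the cover on the carousel's axis, 188 mm high. The bar is 70 mm long and 14 mm thick, runs along the carousel's x axis, top at 198 mm; the round black skirt below it (68 mm across) has its top at 166 mm. Turning the bar turns the carousel one to one.
- blue_place (a point): Middle of the empty blue pocket's floor, 104.75 mm from the axis, 70 mm high; axes as the carousel's (+x to the hub). The pocket has the outline of the rack's body with 2 mm to spare each side, side walls 12 mm high and at the outer end (52.5 mm from here) a rim 6 mm thick, 8 mm high. Too short for a rack let down level: it enters tilted 7 to 15 degrees, toe down, tongue first.
- blue_lip (a point): Lower edge of the lip that overhangs the hub end of the blue pocket: 55 mm from the axis (49.75 mm from blue_place along +x), 10 mm above the floor, lip 6 mm thick. The hub wall is 11 mm further in, behind the lip. A rack lying flat with its tongue under the lip has 3.5 mm of play along x.
- load_point (a point): Fixed point of the sampler in the middle of the loading bay, 104.75 mm in front of the axis and 70 mm high: blue_place must come to stand here.
- blue_rack: Loose blue wedge-shaped rack with ten white-capped vials, 0.18 to 0.34 kg, on the bench left or right of the sampler. Origin: centre of its body's underside; z up, +x to the narrow toe. Body 90 mm long (x -45 to 45), 45 high, 54 wide at the heel, 38 at the toe; caps up to 50. A blade to grip, 10 mm thick, stands along x on top (x -33 to 33, height 45 to 75 mm).
- rack_tongue (a point): Lower front edge of the blue rack's tongue, 59 mm along +x from its origin: the tongue, 24 mm wide and 6 mm thick, sticks out 14 mm from the foot of the toe.
- orange_rack: Another rack of the same shape, orange, its vials still uncapped; stands on the bench on the other side of the sampler. Not to be loaded now.
- reagent_bottle: White plastic bottle with blue cap, 68 mm across, 130 mm high; bystander. Origin under its foot.
- amber_bottle: Amber glass bottle with black cap, 64 mm across, 130 mm high; bystander. Origin under its foot.
- tip_box: White box with yellow pipette tips, 122 x 84 x 60 mm; bystander. Origin under its middle.
- pipette: White and blue pipette lying on the bench, about 235 mm long along its x, 50 mm high at its finger rest; bystander.
- beaker: Empty glass beaker, 68 mm across, 85 mm high; bystander.
- cap_jar: White jar with red lid, 60 mm across, 70 mm high; bystander.

How it is judged:
On the way:
1. the empty blue place stands at rest at the loading bay (horizontal distance between blue_place and load_point below 0.005 m and angular speed of carousel below 0.1 rad/s), for 0.3 s.
At the end, for the whole second after the job is handed in: The blue rack lies released and at rest in the blue pocket, its origin within 6 mm of blue_place, its tilt under 2 degrees, square to within 4.5 degrees, with the blue place still within 6 mm of the load point (distance between blue_rack and blue_place below 0.006 m and angle between blue_rack's own z axis and vertical below 0.035 rad and angle between the x axis of blue_rack and the x axis of carousel, either way round below 0.08 rad and horizontal distance between blue_place and load_point below 0.006 m and linear speed of blue_rack below 0.02 m/s and contact force between the fingers and blue_rack below 0.1 N); the robot touches nothing.
It fails at once if the blue rack is tipped more than 40 degrees (angle between blue_rack's own z axis and vertical above 0.7 rad).
It fails at once if the blue rack is forced into the carousel with more than 60 N (contact force between blue_rack and carousel above 60 N).
It fails at once if the orange rack or another bystander is shifted more than 30 mm (distance of any of orange_rack, reagent_bottle, amber_bottle, tip_box, pipette, beaker, cap_jar from where it was at the start of the episode above 0.03 m).
It also fails if it takes over 69 s, if anything falls off the work surface, if the arm or the gripper's body presses on something with over 40 N, if the wrist force passes 120 N, or if a joint passes its speed limit or range.

## Working session

There is one attempt and no reset: what is moved stays moved. The work goes in short steps, Python scripts to look and compute and a shell command to move; the robot and the scene stay as the last step left them, time stands still between calls to the robot, and variables do not carry over. Pictures are saved under pics/ and viewed, about 8 in all and at most 12, crops included, and the job is handed in when it is done.

```bash
mkdir -p pics; cat > h.py <<'E'
import numpy as np, cv2
from station import monitor, eyes, ctrl, cut_out, tip_of
from scipy.spatial.transform import Rotation as R
def proj(P,cam):
    m=eyes.camera_model(cam);T=np.array(m["T"]);p=(np.atleast_2d(P)-T[:3,3])@T[:3,:3]
    s=p[:,:2]/p[:,2:];s=s*(1+m["k1"]*(s**2).sum(1,keepdims=True));return s*[m["fx"],m["fy"]]+[m["cx"],m["cy"]]
def ray(uv,cam,z):
    m=eyes.camera_model(cam);T=np.array(m["T"]);d=(np.atleast_2d(uv).astype(float)-[m["cx"],m["cy"]])/[m["fx"],m["fy"]]
    s=d.copy()
    for _ in range(20): s=d/(1+m["k1"]*(s**2).sum(1,keepdims=True))
    w=np.c_[s,np.ones(len(s))]@T[:3,:3].T; o=T[:3,3]
    return o+w*((z-o[2])/w[:,2])[:,None]
def snap(cam,name):
    im=eyes.get_image(cam);cv2.imwrite(f"pics/{name}.png",im[:,:,::-1]);return im
E
python3 - <<'E'
from h import *
np.set_printoptions(precision=3,suppress=True)
a=snap("top","top0");b=snap("scene","scene0")
cv2.imwrite("pics/both0.png",cv2.resize(np.hstack([a,b]),(800,300))[:,:,::-1])
for c in("top","scene"):
    print(c,np.array(eyes.camera_model(c)["T"])[:3])
    for n in("sampler","knob_grip","blue_place","load_point","blue_lip","needle_arm","blue_rack","rack_tongue","orange_rack"):
        print(n,[(np.round(d["point"],3),round(d["confidence"],2)) for d in tip_of(n,c)[:2]])
print(ctrl.grasp_offset,monitor.get_state())
E
```

```text
top [[ 0.018 -0.996  0.086  0.327]
 [-1.    -0.018  0.003  0.005]
 [-0.002 -0.086 -0.996  1.769]]
sampler []
knob_grip [(array([ 0.583, -0.026,  0.187]), 0.61), (array([ 0.306, -0.466,  0.002]), 0.44)]
blue_place [(array([ 0.569, -0.131,  0.066]), 0.6)]
load_point [(array([ 0.484, -0.045,  0.07 ]), 0.89), (array([ 0.587, -0.03 ,  0.002]), 0.35)]
blue_lip [(array([ 0.576, -0.082,  0.082]), 0.6)]
needle_arm [(array([0.662, 0.069, 0.173]), 0.66), (array([0.473, 0.522, 0.001]), 0.26)]
blue_rack [(array([0.52 , 0.37 , 0.001]), 0.82)]
rack_tongue [(array([0.567, 0.401, 0.003]), 0.88), (array([ 0.452, -0.384, -0.003]), 0.32)]
orange_rack [(array([ 0.452, -0.384,  0.002]), 0.73)]
scene [[ 0.799  0.503 -0.329  1.018]
 [ 0.601 -0.657  0.454 -0.762]
 [ 0.012 -0.561 -0.828  1.505]]
sampler []
knob_grip [(array([ 0.581, -0.031,  0.188]), 0.72)]
blue_place []
load_point [(array([ 0.484, -0.047,  0.07 ]), 0.69), (array([0.665, 0.076, 0.172]), 0.4)]
blue_lip [(array([ 0.582, -0.084,  0.08 ]), 0.9)]
needle_arm [(array([0.665, 0.073, 0.172]), 0.85)]
blue_rack [(array([ 0.52 ,  0.368, -0.002]), 0.76)]
rack_tongue [(array([0.566, 0.41 , 0.006]), 0.65)]
orange_rack [(array([ 0.456, -0.383, -0.005]), 0.72)]
0.0187 {'clock': 1.0, 'joint_positions': array([-1.377,  0.181,  1.607, -0.   ,  1.354, -0.206]), 'qd': array([-0.   , -0.   , -0.   , -0.   , -0.001,  0.001]), 'tau': array([  0.001, -43.384, -34.218,   0.07 ,   0.031,  -0.   ]), 'tcp_pos': array([ 0.224, -0.53 ,  0.239]), 'tool_rot': array([ 0.98 ,  0.199, -0.   ,  0.   ]), 'wrist_force': array([-0.891, -0.178,  0.247]), 'ft_torque': array([0.048, 0.019, 0.008]), 'finger_gap': 0.9974783678414738}
```

View pics/top0.png

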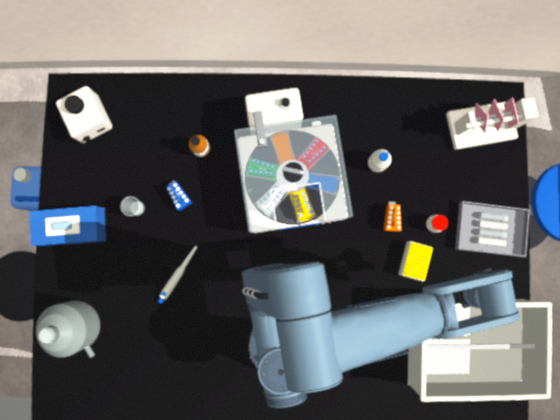

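View pics/scene0.png

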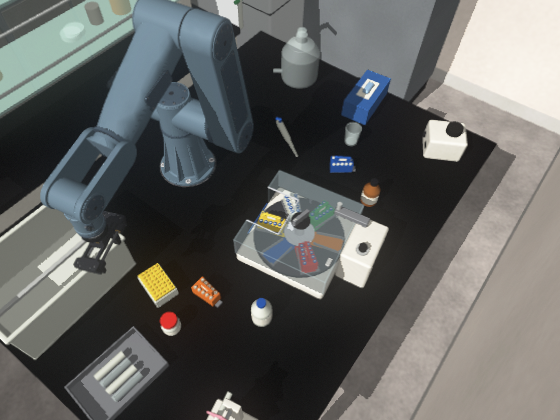

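The top picture shows the sampler at about px (292,175), its front facing the robot. The blue place is at its right, near (320,182). The blue rack is on the left at (178,194), and the orange rack is at (393,216). I'll fit the poses and check them on a crop.

```bash
python3 - <<'E'
from h import *
from scipy.optimize import least_squares
L=np.array([[0,0],[-.10475,0],[.092,.085]]);W=np.array([[.582,-.0285],[.484,-.046],[.6635,.0715]])
def f(p):return (L@R.from_euler('z',p[2]).as_matrix()[:2,:2].T+p[:2]-W).ravel()
s=least_squares(f,[.58,-.03,.15]);p=s.x;print(p,np.degrees(p[2]),s.fun)
im=cv2.imread("pics/top0.png");K=4;x0,y0=150,100
c=cv2.resize(im[y0:y0+130,x0:x0+200],None,fx=K,fy=K,interpolation=cv2.INTER_CUBIC)
def T(P,yaw,o):return np.array(P)@R.from_euler('z',yaw).as_matrix().T+o
def dr(P,col):
    q=((proj(P,"top")-[x0,y0]+.5)*K).astype(int);cv2.polylines(c,[q.reshape(-1,1,2)],True,col,1)
o=np.array([p[0],p[1],0])
for z in(.058,.156):dr(T([[-.17,-.17,z],[.17,-.17,z],[.17,.17,z],[-.17,.17,z]],p[2],o),(0,255,0))
dr(T([[-.035,-.007,.198],[.035,-.007,.198],[.035,.007,.198],[-.035,.007,.198]],np.radians(83),o),(0,0,255))
dr(T([[-.15,-.029,.07],[-.055,-.02,.07],[-.055,.02,.07],[-.15,.029,.07]],np.radians(83),o),(255,255,0))
ro=np.array([.52,.369,0])
dr(T([[-.045,-.027,.045],[.045,-.019,.045],[.045,.019,.045],[-.045,.027,.045]],np.radians(39),ro),(0,255,0))
dr(T([[-.033,-.005,.075],[.033,-.005,.075],[.033,.005,.075],[-.033,.005,.075]],np.radians(39),ro),(0,0,255))
cv2.imwrite("pics/crop0.png",c)
m=cut_out("knob_grip","top");
for n in("blue_rack","orange_rack"):
    for d in cut_out(n,"top")[:1]:
        v,u=np.nonzero(d["region"]);print(n,d["confidence"],len(u),cv2.minAreaRect(np.c_[u,v].astype(np.float32)), ray([[u.mean(),v.mean()]],"top",.04))
E
```

```text
[ 0.58536434 -0.02824452  0.16566949] 9.492162702103435 [ 0.00336434  0.00025548 -0.00195144  0.00048088 -0.00141289 -0.00073636]
blue_rack 0.61 358 ((177.2205810546875, 194.3676300048828), (27.954267501831055, 14.405879974365234), 59.036251068115234) [[0.51709401 0.3708465  0.04      ]]
orange_rack 0.63 442 ((391.5, 216.0), (30.0, 17.0), 90.0) [[ 0.45196795 -0.38046041  0.04      ]]
```

View pics/crop0.png

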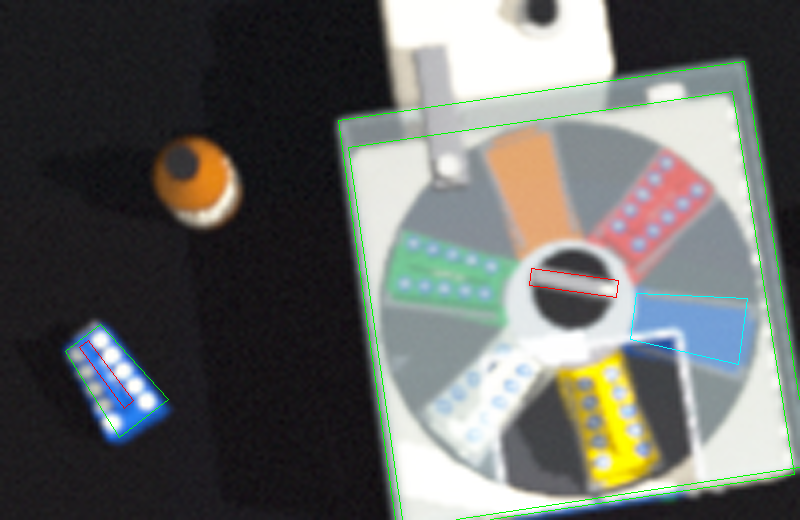

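The housing fits at a yaw of about 9°. The yellow and orange spokes put the carousel at about 75.5°, so it needs roughly −66°. The rack outline fits to within about 3 mm, toe pointing up-left. Next I'll go above the knob.

```bash
python3 -m handwheel '0.6 0.833 0.1 0 0 0.073;0.6 0.833 0.1 0 0 0.073;0.6 0.833 0.1 0 0 0.073;0.6 0.833 0.1 0 0 0.073;0.6 0.833 0.1 0 0 0.073;0.6 0.833 0.1 0 0 0.073' 1 30
python3 -m handwheel '0.6 0.84 0 0 0 0.073;0.6 0.84 0 0 0 0.073;0.6 0.84 0 0 0 0.073;0.6 0.84 0 0 0 0.073;0.6 0.84 0 0 0 0.073;0.6 0.84 0 0 0 0.073;0.6 0.84 0 0 0 0.073;0.6 0.84 0 0 0 0.073'
python3 -c "
from h import *
s=monitor.get_state();a=R.from_quat(s['tool_rot']).as_matrix();print(s['tcp_pos'],np.degrees(np.arctan2(a[1,0],a[0,0])),a[2],s['joint_positions'])
a=snap('top','t1');b=snap('scene','s1');cv2.imwrite('pics/c1.png',np.hstack([cv2.resize(a[100:250,220:370],(400,400)),cv2.resize(b[140:290,220:370],(400,400))])[:,:,::-1])
print([(d['point'],d['confidence']) for c in('scene','top') for d in tip_of('knob_grip',c)[:1]])"
```

```text
clock: 1.9
tcp_pos: [0.4059, -0.2767, 0.2695]
tool_rot: [0.908, 0.419, 0.001, 0.001]
wrist_force: [0.3, 0.2, 1.0]
finger_gap: 1.002
clock: 2.9
tcp_pos: [0.5833, -0.0295, 0.2687]
tool_rot: [0.792, 0.611, -0.0, 0.0]
wrist_force: [-0.1, -0.7, 0.9]
finger_gap: 1.001
[ 0.58332701 -0.02947543  0.26865759] 75.34038503176012 [-3.80764595e-04 -2.19375433e-04 -9.99999903e-01] [-2.53360670e-01  1.77241716e-01  1.54996861e+00 -3.84901009e-04
  1.41460266e+00  2.55783714e-03]
[([0.5899, -0.0247, 0.1876], 0.8), ([0.5847, -0.0294, 0.1891], 0.57)]
```

View pics/c1.png

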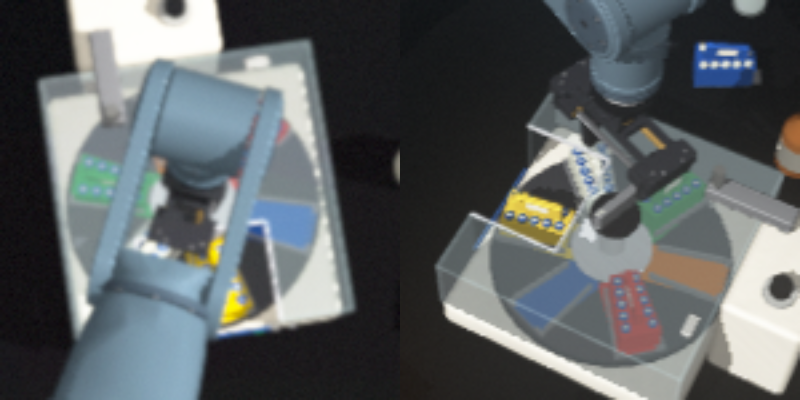

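The gripper stands over the knob with its jaws across the bar. Going down and closing.

```bash
python3 -m handwheel '0.003 0 -0.2 0 0 0;0.003 0 -0.31 0 0 0;0.003 0 -0.31 0 0 0;0.003 0 -0.31 0 0 0'
python3 -m handwheel '0 0 0 0 0 0;0 0 0 0 0 0;0 0 0 0 0 0;0 0 0 0 0 0;0 0 0 0 0 0;0 0 0 0 0 0;0 0 0 0 0 0' -1 20
python3 -c "
from h import *
s=monitor.get_state();print(s['finger_gap'],s['wrist_force'],s['ft_torque'])"
```

```text
clock: 3.6
tcp_pos: [0.5857, -0.0282, 0.1775]
tool_rot: [0.791, 0.612, 0.001, 0.001]
wrist_force: [-0.9, -0.3, 0.5]
finger_gap: 0.999
clock: 4.47
tcp_pos: [0.5847, -0.0278, 0.1756]
tool_rot: [0.791, 0.612, -0.0, -0.0]
wrist_force: [0.5, -0.9, 0.0]
finger_gap: 0.231
0.23117798381278779 [ 0.49416728 -0.88374438  0.01535174] [-0.06694087 -0.05534399  0.02785706]
```

```bash
python3 -m handwheel '0 0 0 0 0 0;0 0 0 0 0 0;0 0 0 0 0 0'
python3 -m handwheel '0 0 0 0 0 -0.02;0 0 0 0 0 -0.04;0 0 0 0 0 -0.06;0 0 0 0 0 -0.08;0 0 0 0 0 -0.1;0 0 0 0 0 -0.12;0 0 0 0 0 -0.14;0 0 0 0 0 -0.16;0 0 0 0 0 -0.175;0 0 0 0 0 -0.184;0 0 0 0 0 -0.184;0 0 0 0 0 -0.184;0 0 0 0 0 -0.184'
python3 -c "
from h import *
s=monitor.get_state();print(s['finger_gap'],s['wrist_force'],s['ft_torque'])
a=R.from_quat(s['tool_rot']).as_matrix();print(np.degrees(np.arctan2(a[1,0],a[0,0])))
snap('top','t2')"
```

```text
clock: 4.85
tcp_pos: [0.5866, -0.0286, 0.1758]
tool_rot: [0.791, 0.612, 0.001, 0.002]
wrist_force: [8.6, -2.8, -6.3]
finger_gap: 0.156
clock: 6.48
tcp_pos: [0.5863, -0.0284, 0.1758]
tool_rot: [0.997, 0.08, 0.002, 0.001]
wrist_force: [7.1, -1.9, -4.9]
finger_gap: 0.157
0.157333488943639 [ 7.07001666 -1.86288021 -4.86014974] [-0.23975551 -0.96230612  0.06248363]
9.216201816525212
```

The bar is gripped (13.8 mm gap) and turned. The side force says the true axis lies slightly further +x. Release, rise and look.

```bash
python3 -m handwheel '0 0 0 0 0 0;0 0 0 0 0 0;0 0 0 0 0 0;0 0 0 0 0 0' 0.3
python3 -c "
from h import *
s=monitor.get_state();print(s['tcp_pos'],s['finger_gap'],s['wrist_force'],s['ft_torque'])"
python3 -m handwheel '0 0 0.2 0 0 0;0 0 0.35 0 0 0;0 0.7 0.35 0 0 0.04;0 0.7 0.35 0 0 0.04;0 0.7 0.35 0 0 0.04;0 0.7 0.35 0 0 0.04;0 0.7 0.35 0 0 0.04' 1
python3 -c "
from h import *
s=monitor.get_state();print(s['joint_positions'])
a=snap('top','t3');b=snap('scene','s3');cv2.imwrite('pics/c3.png',np.hstack([cv2.resize(a[80:250,200:370],(400,400)),cv2.resize(b[140:310,220:390],(400,400))])[:,:,::-1])
for n in('blue_place','knob_grip','blue_lip','load_point','blue_rack','rack_tongue'):print(n,[(np.round(d['point'],4),d['confidence']) for c in('scene','top') for d in tip_of(n,c)[:1]])"
```

```text
clock: 7.02
tcp_pos: [0.5846, -0.0277, 0.1757]
tool_rot: [0.997, 0.08, -0.0, -0.0]
wrist_force: [-0.6, -0.2, -0.1]
finger_gap: 0.59
[ 0.58464561 -0.02771198  0.17572387] 0.5899737924310441 [-0.62903478 -0.19588027 -0.12687592] [-0.01740979 -0.00136959  0.00173914]
clock: 7.9
tcp_pos: [0.5845, 0.1833, 0.2805]
tool_rot: [0.979, 0.206, -0.0, 0.0]
wrist_force: [0.5, -0.1, 0.6]
finger_gap: 1.002
[ 1.10553063e-01  2.32641604e-01  1.46077296e+00 -3.59735141e-04
  1.44849491e+00  1.26642885e+00]
blue_place [(array([ 0.4809, -0.0472,  0.0725]), 0.93), (array([ 0.4863, -0.0437,  0.064 ]), 0.71)]
knob_grip [(array([ 0.5876, -0.0261,  0.1894]), 0.86), (array([ 0.6565, -0.3349, -0.001 ]), 0.58)]
blue_lip [(array([ 0.5346, -0.0375,  0.0823]), 0.76), (array([ 0.5338, -0.0402,  0.0796]), 0.96)]
load_point [(array([ 0.4825, -0.0452,  0.0725]), 0.73), (array([ 0.4839, -0.0439,  0.0702]), 0.57)]
blue_rack [(array([ 0.5366, -0.0372,  0.0831]), 0.6), (array([ 0.5195,  0.3692, -0.0013]), 0.61)]
rack_tongue [(array([ 0.479 , -0.046 ,  0.0732]), 0.31), (array([0.5679, 0.4018, 0.0031]), 0.85)]
```

View pics/c3.png

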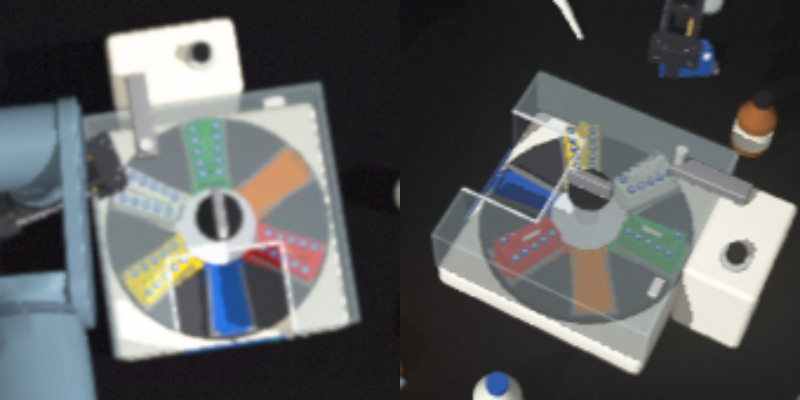

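Blue has clicked in at the bay: the pocket shows at the front in both views, and blue_place agrees with load_point to within 3 mm. Contact puts the axis at about (0.5866, −0.0286). Next is the rack.

```bash
python3 -m handwheel '-0.248 0.596 0 0 0 0.034;-0.248 0.596 -0.3 0 0 0.034;-0.248 0.596 -0.435 0 0 0.034;-0.248 0.596 -0.435 0 0 0.034;-0.248 0.596 -0.435 0 0 0.034;-0.248 0.596 -0.435 0 0 0.034'
python3 -c "
from h import *
s=monitor.get_state();print(s['tcp_pos'],s['joint_positions'])
a=snap('top','t4');b=snap('scene','s4');cv2.imwrite('pics/c4.png',np.hstack([cv2.resize(a[150:240,130:220],(400,400)),cv2.resize(b[110:200,290:380],(400,400))])[:,:,::-1])
for n in('blue_rack','rack_tongue'):print(n,[(np.round(d['point'],4),d['confidence']) for c in('scene','top') for d in tip_of(n,c)[:1]])"
```

```text
clock: 9.35
tcp_pos: [0.5111, 0.361, 0.1511]
tool_rot: [0.951, 0.308, 0.001, 0.0]
wrist_force: [-0.4, 0.7, 0.0]
finger_gap: 0.997
[0.5110739  0.36103004 0.15109531] [ 4.25857717e-01  3.76544339e-01  1.54776597e+00 -4.83133688e-04
  1.21614331e+00  1.37030237e+00]
blue_rack [(array([ 0.5219,  0.3701, -0.0035]), 0.91), (array([0.6684, 0.0698, 0.1746]), 0.69)]
rack_tongue [(array([0.5661, 0.4036, 0.0042]), 0.64), (array([0.5704, 0.4002, 0.0043]), 0.45)]
```

View pics/c4.png

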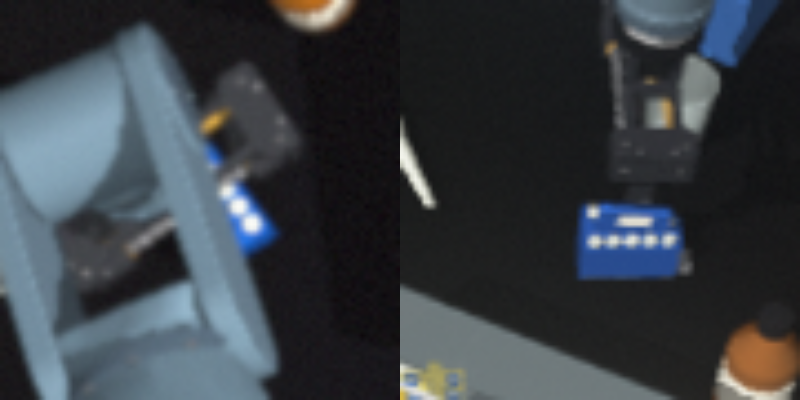

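The gripper is centred on the rack with its jaws across the blade. Going down to grip.

```bash
python3 -m handwheel '0 0 -0.2 0 0 0;0 0 -0.29 0 0 0;0 0 -0.325 0 0 0;0 0 -0.325 0 0 0;0 0 -0.325 0 0 0' 
python3 -m handwheel '0 0 0 0 0 0;0 0 0 0 0 0;0 0 0 0 0 0;0 0 0 0 0 0;0 0 0 0 0 0;0 0 0 0 0 0;0 0 0 0 0 0;0 0 0 0 0 0;0 0 0 0 0 0;0 0 0 0 0 0;0 0 0 0 0 0' -1 50
python3 -c "
from h import *
s=monitor.get_state();a=R.from_quat(s['tool_rot']).as_matrix();print(np.degrees(np.arctan2(a[1,0],a[0,0])),s['finger_gap'],s['wrist_force'],s['ft_torque'])"
```

```text
clock: 10.28
tcp_pos: [0.5116, 0.3616, 0.0546]
tool_rot: [0.951, 0.308, 0.002, -0.0]
wrist_force: [0.8, -0.4, 0.1]
finger_gap: 1.0
clock: 11.65
tcp_pos: [0.5101, 0.3609, 0.0524]
tool_rot: [0.951, 0.308, -0.0, 0.0]
wrist_force: [-0.4, 0.6, -2.5]
finger_gap: 0.108
35.864386233739374 0.1078736316151447 [-0.37160729  0.61691122 -2.53172402] [-0.04782152 -0.00596645  0.01317791]
```

Gripped (9.5 mm gap on the blade). Lifting and carrying it to just in front of the bay.

```bash
python3 -m handwheel '0 0 0.1 0 0 0;0 0 0.3 0 0 0;0 0 0.5 0 0 0;0 0 0.667 0 0 0;-0.05 -0.15 0.667 0 0 -0.01;-0.113 -0.3 0.667 0 0 -0.03;-0.113 -0.5 0.667 0 0 -0.05;-0.113 -0.69 0.667 0 0 -0.0733;-0.113 -0.69 0.667 0 0 -0.0733'
python3 -m handwheel '-0.05 -0.15 0 0 0 0;-0.113 -0.35 0 0 0 0;-0.113 -0.55 0 0 0 0;-0.113 -0.69 0 0 0 0;-0.113 -0.69 0 0 0 0;-0.113 -0.69 0 0 0 0'
python3 -c "
from h import *
s=monitor.get_state();a=R.from_quat(s['tool_rot']).as_matrix();print(np.degrees(np.arctan2(a[1,0],a[0,0])),s['tcp_pos'],s['finger_gap'],s['wrist_force'],s['ft_torque'],s['joint_positions'])
a=snap('top','t5');b=snap('scene','s5');cv2.imwrite('pics/c5.png',np.hstack([cv2.resize(a[130:270,220:360],(400,400)),cv2.resize(b[130:270,200:340],(400,400))])[:,:,::-1])
for n in('blue_rack','rack_tongue'):print(n,[(np.round(d['point'],4),d['confidence']) for c in('scene','top') for d in tip_of(n,c)[:2]])"
```

```text
clock: 12.78
tcp_pos: [0.4765, 0.1506, 0.2529]
tool_rot: [0.997, 0.079, 0.0, 0.0]
wrist_force: [0.3, 0.2, -2.1]
finger_gap: 0.106
clock: 13.52
tcp_pos: [0.4426, -0.0521, 0.2527]
tool_rot: [0.997, 0.083, -0.0, -0.0]
wrist_force: [-0.1, -0.1, -2.9]
finger_gap: 0.106
9.509248709705865 [ 0.44258752 -0.05211405  0.2527064 ] 0.1059260175766856 [-0.11563348 -0.06283752 -2.86895139] [0.05884445 0.02555509 0.03695146] [-3.85251131e-01 -1.33501108e-01  1.89919119e+00  7.41117002e-04
  1.37636242e+00  1.01943414e+00]
blue_rack [(array([ 0.4545, -0.0485,  0.1967]), 0.63)]
rack_tongue []
```

View pics/c5.png

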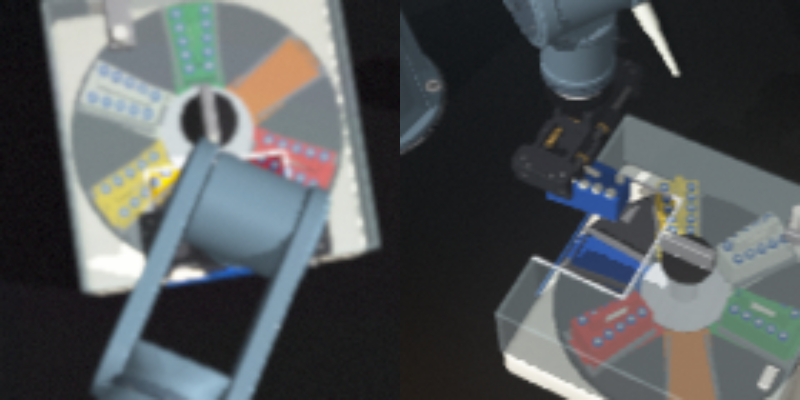

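The network puts the rack origin 12 mm ahead of the TCP, as planned. Now I'll pitch the toe down 11°, move forward and lower part way.

```bash
python3 -m handwheel '0 0 0 -0.0025 0.015 0;0 0 0 -0.005 0.0302 0;0.04 0.006 -0.1 -0.005 0.0302 0;0.084 0.012 -0.2 -0.005 0.0302 0;0.084 0.012 -0.276 -0.005 0.0302 0;0.084 0.012 -0.276 -0.005 0.0302 0;0.084 0.012 -0.276 -0.005 0.0302 0'
python3 -c "
from h import *
s=monitor.get_state();a=R.from_quat(s['tool_rot']).as_matrix();print(a,s['tcp_pos'],s['wrist_force'],s['ft_torque'])
b=snap('scene','s6');a=snap('top','t6');cv2.imwrite('pics/c6.png',cv2.resize(b[150:260,220:330],(600,600),interpolation=cv2.INTER_CUBIC)[:,:,::-1])
for n in('blue_rack','rack_tongue'):print(n,[(np.round(d['point'],4),d['confidence']) for c in('scene','top') for d in tip_of(n,c)[:1]])"
```

```text
clock: 14.7
tcp_pos: [0.4683, -0.0493, 0.1709]
tool_rot: [0.992, 0.082, -0.095, 0.008]
wrist_force: [0.8, -1.2, -2.2]
finger_gap: 0.107
[[ 9.68313753e-01  1.65125111e-01 -1.87355739e-01]
 [ 1.62059651e-01 -9.86272581e-01 -3.16711963e-02]
 [-1.90013538e-01  3.04849164e-04 -9.81781423e-01]] [ 0.46829086 -0.0492886   0.1709398 ] [ 0.80348324 -1.17987876 -2.1732902 ] [ 0.09421058 -0.18076462  0.00345472]
blue_rack [(array([ 0.472 , -0.0486,  0.1132]), 0.45), (array([ 0.4679, -0.0513,  0.1192]), 0.6)]
rack_tongue [(array([ 0.5285, -0.039 ,  0.1118]), 0.51), (array([ 0.2454,  0.3589, -0.0023]), 0.23)]
```

View pics/c6.png

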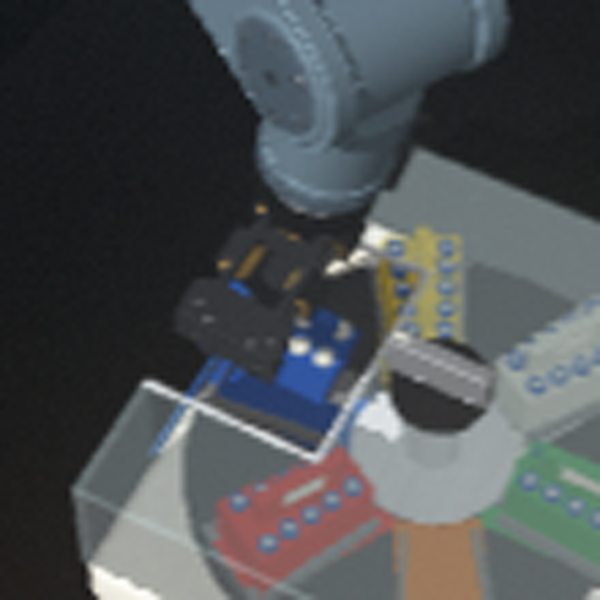

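It matches my geometry: the tongue is predicted at (.527, −.0395) and seen at (.5285, −.039). Lowering to near the floor, watching the force.

```bash
python3 -m handwheel '0 0.002 -0.03 0 0 0;0 0.002 -0.06 0 0 0;0 0.002 -0.085 0 0 0;0 0.002 -0.1 0 0 0;0 0.002 -0.1 0 0 0'
python3 -m handwheel '0 0 -0.004 0 0 0;0 0 -0.008 0 0 0;0 0 -0.012 0 0 0;0 0 -0.012 0 0 0'
```

```text
clock: 15.62
tcp_pos: [0.4674, -0.0487, 0.1395]
tool_rot: [0.992, 0.082, -0.096, 0.008]
wrist_force: [-0.7, 0.1, -2.6]
finger_gap: 0.111
clock: 16.12
tcp_pos: [0.4677, -0.0488, 0.1364]
tool_rot: [0.992, 0.082, -0.096, 0.008]
wrist_force: [-0.3, 0.0, -1.9]
finger_gap: 0.112
```

```bash
python3 -m handwheel '0.01 0.0017 0 0 0 0;0.02 0.0033 0 0 0 0;0.03 0.005 0 0 0 0;0.0395 0.0066 0 0 0 0;0.0395 0.0066 0 0 0 0;0.0395 0.0066 0 0 0 0'
python3 -m handwheel '0.005 0.0008 0 0 0 0;0.005 0.0008 0 0 0 0;0.005 0.0008 0 0 0 0'
python3 -m handwheel '0.005 0.0008 0 0 0 0;0.005 0.0008 0 0 0 0;0.005 0.0008 0 0 0 0'
```

```text
clock: 16.88
tcp_pos: [0.4795, -0.0468, 0.1364]
tool_rot: [0.992, 0.082, -0.096, 0.008]
wrist_force: [0.0, 0.0, -3.2]
finger_gap: 0.106
clock: 17.25
tcp_pos: [0.4811, -0.0465, 0.1364]
tool_rot: [0.992, 0.082, -0.096, 0.008]
wrist_force: [0.5, -0.0, -2.7]
finger_gap: 0.105
clock: 17.62
tcp_pos: [0.4826, -0.0463, 0.1364]
tool_rot: [0.992, 0.082, -0.096, 0.008]
wrist_force: [-0.0, 0.0, -2.3]
finger_gap: 0.108
```

```bash
for i in 1 2 3; do python3 -m handwheel '0.004 0.0006 0 0 0 0;0.004 0.0006 0 0 0 0;0.004 0.0006 0 0 0 0' | egrep 'pos|force'; done
```

```text
tcp_pos: [0.4832, -0.0461, 0.1363]
wrist_force: [-4.6, -0.4, 0.0]
tcp_pos: [0.4837, -0.046, 0.1362]
wrist_force: [-7.3, -1.9, 0.1]
tcp_pos: [0.484, -0.0458, 0.136]
wrist_force: [-8.0, -2.0, 2.1]
```

Contact shows at TCP x ≈ 0.483: the tongue is at the hub wall, within about 1 mm of prediction, and 8 N is mild. I'll back off 1 mm, then start lowering the heel about the tongue tip.

```bash
python3 -m handwheel '-0.007 -0.0012 0 0 0 0;-0.0142 -0.0023 0 0 0 0;-0.0142 -0.0023 0 0 0 0;-0.0142 -0.0023 0 0 0 0'
python3 -m handwheel '-0.005 -0.0008 -0.006 0.0006 -0.0037 0;-0.01 -0.0016 -0.012 0.0012 -0.0074 0;-0.0145 -0.0024 -0.0172 0.0018 -0.011 0;-0.0145 -0.0024 -0.0172 0.0018 -0.011 0;-0.0145 -0.0024 -0.0172 0.0018 -0.011 0'
```

```text
clock: 19.25
tcp_pos: [0.4825, -0.0465, 0.1366]
tool_rot: [0.992, 0.082, -0.095, 0.008]
wrist_force: [0.0, -0.0, -2.9]
finger_gap: 0.11
clock: 19.88
tcp_pos: [0.4777, -0.0473, 0.1315]
tool_rot: [0.995, 0.082, -0.061, 0.005]
wrist_force: [-0.2, 0.9, -2.0]
finger_gap: 0.112
```

```bash
python3 -m handwheel '-0.005 -0.0008 -0.006 0.0007 -0.0041 0;-0.0102 -0.0017 -0.0115 0.0014 -0.0082 0;-0.0102 -0.0017 -0.0115 0.0014 -0.0082 0;-0.0102 -0.0017 -0.0115 0.0014 -0.0082 0'
python3 -m handwheel '-0.004 -0.0007 -0.005 0.0005 -0.0028 0;-0.0063 -0.001 -0.0078 0.0009 -0.0055 0;-0.0063 -0.001 -0.0078 0.0009 -0.0055 0;-0.0063 -0.001 -0.0078 0.0009 -0.0055 0'
```

```text
clock: 20.38
tcp_pos: [0.4745, -0.0478, 0.1279]
tool_rot: [0.996, 0.082, -0.035, 0.003]
wrist_force: [0.7, -0.5, -3.1]
finger_gap: 0.107
clock: 20.88
tcp_pos: [0.4727, -0.048, 0.1255]
tool_rot: [0.996, 0.083, -0.017, 0.001]
wrist_force: [0.2, -0.7, -3.7]
finger_gap: 0.11
```

Past rim height with no contact force, so the heel is inside. Last 2° and set down.

```bash
python3 -m handwheel '-0.003 -0.0005 -0.004 0.0005 -0.0028 0;-0.0063 -0.001 -0.0082 0.0009 -0.0055 0;-0.0063 -0.001 -0.0082 0.0009 -0.0055 0;-0.0063 -0.001 -0.0082 0.0009 -0.0055 0'
for i in 1 2; do python3 -m handwheel '0 0 -0.002 0 0 0;0 0 -0.002 0 0 0;0 0 -0.002 0 0 0' | egrep 'pos|force'; done
```

```text
clock: 21.38
tcp_pos: [0.4707, -0.0483, 0.1231]
tool_rot: [0.997, 0.083, 0.0, 0.0]
wrist_force: [-0.7, -0.3, -2.7]
finger_gap: 0.109
tcp_pos: [0.4708, -0.0483, 0.1224]
wrist_force: [0.4, 0.1, -2.2]
tcp_pos: [0.4709, -0.0484, 0.122]
wrist_force: [0.4, -0.2, -1.0]
```

Floor contact is just beginning at the expected height. Releasing and going straight up.

```bash
python3 -m handwheel '0 0 -0.001 0 0 0;0 0 -0.001 0 0 0;0 0 -0.001 0 0 0;0 0 -0.001 0 0 0;0 0 -0.001 0 0 0;0 0 -0.001 0 0 0' 0
python3 -m handwheel '0 0 0.05 0 0 0;0 0 0.2 0 0 0;0 0 0.4 0 0 0;0 0 0.5 0 0 0;0 -0.3 0.5 0 0 0;-0.2 -0.7 0.5 0 0 0;-0.2 -0.95 0.5 0 0 0;-0.2 -0.95 0.5 0 0 0;-0.2 -0.95 0.5 0 0 0;-0.2 -0.95 0.5 0 0 0'
python3 -c "
from h import *
a=snap('top','t7');b=snap('scene','s7');cv2.imwrite('pics/c7.png',np.hstack([cv2.resize(a[130:260,230:360],(400,400)),cv2.resize(b[150:260,220:330],(400,400))])[:,:,::-1])
for n in('blue_rack','rack_tongue','load_point','blue_place','orange_rack'):print(n,[(np.round(d['point'],4),d['confidence']) for c in('scene','top') for d in tip_of(n,c)[:1]])"
```

```text
clock: 22.88
tcp_pos: [0.4708, -0.0483, 0.1215]
tool_rot: [0.997, 0.083, 0.0, -0.0]
wrist_force: [-0.9, 1.0, 0.3]
finger_gap: 0.502
clock: 24.12
tcp_pos: [0.4097, -0.336, 0.2723]
tool_rot: [0.997, 0.081, 0.0, 0.0]
wrist_force: [0.6, 0.5, -0.4]
finger_gap: 0.503
blue_rack [(array([ 0.4838, -0.0464,  0.0681]), 0.61), (array([ 3.047e-01, -4.658e-01,  2.000e-04]), 0.63)]
rack_tongue [(array([ 0.4816, -0.0448,  0.073 ]), 0.69), (array([ 0.5399, -0.0408,  0.0726]), 0.69)]
load_point [(array([ 0.4832, -0.0442,  0.0704]), 0.88), (array([ 0.4842, -0.0451,  0.0706]), 0.89)]
blue_place [(array([ 0.4793, -0.0512,  0.072 ]), 0.65), (array([ 0.4851, -0.0488,  0.0651]), 0.78)]
orange_rack [(array([ 0.4553, -0.3818, -0.0056]), 0.61), (array([ 4.534e-01, -3.820e-01,  2.000e-04]), 0.64)]
```

View pics/c7.png

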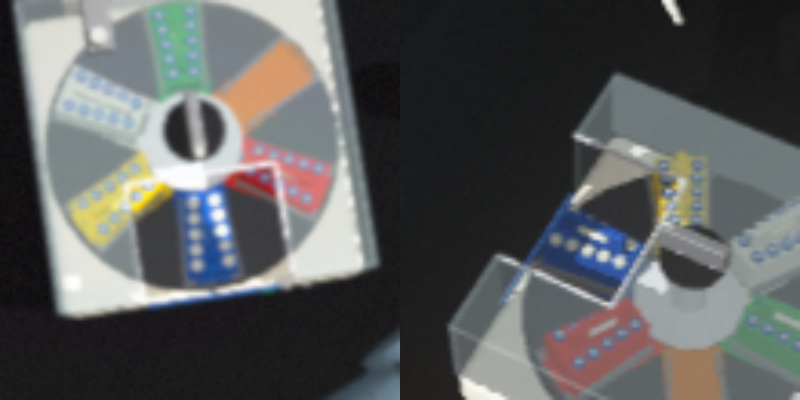

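The rack lies flat in the blue pocket at the bay and lines up with its spoke. It is within about 2 mm of the load point, and the arm is clear. Handing in.

```bash
python3 -c "
from h import *
print(monitor.get_state()['clock'],ctrl.job_done())"
```

```text
the job is handed in; nothing more can be done
24.725 None
```

The blue rack is loaded and the job is handed in at 24.7 s. No verdict was reported.

**What I did:**
- I turned the carousel about −66° by its knob, until the blue place clicked in at the bay.
- I gripped the rack by its blade and pitched the toe down 11°.
- I slid the tongue under the lip until it touched the hub, at about 8 N. Then I backed off 1 mm, lowered the heel to the floor and released.

**Last checks:**
- The scene camera puts the rack origin at (0.484, −0.046, 0.068). The load point reads (0.484, −0.045, 0.070), a distance of about 3 mm.
- In both pictures the rack looks flat and square. The tool was level within 0.1° when I let go.
- The arm stood clear, with wrist force at noise level.
- The orange rack reads within 4 mm of where it started, which is the networks' accuracy. I did not measure the other bystanders again.

**Readings that disagreed:**
- The top camera's network placed blue_rack at (0.305, −0.466), nowhere near the sampler.
- The scene camera's network placed rack_tongue at the pocket's middle.
- blue_place read 2 to 8 mm from the load point, but by then the rack covered it.

I discounted these against the pictures and the contact measurements.

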